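# Tighten and lock the sample wheel's slotted nut

## Robot

A 6-joint arm with a two-finger parallel gripper is mounted at the origin on the work surface. World frame = base frame: x ahead of the robot, y to its left, z up, the work surface at z = 0. Lengths are in m, angles in rad, forces in N, time in s.
With the tool pointing down it reaches from about 0.35 to 0.85 m from the base axis. Payload 8.1 kg.
Tool frame: the origin (TCP) lies at the very end of the fingers, on their centre line; the grasp point (between the pads) lies 19 mm behind it; z points along the fingers, y is the line along which they close (so a half turn about z gives the same grasp; the last joint's range is limited). The gripper opens to 93 mm and grips with 3 to 60 N. Pads are 15 mm wide; open, the fingers measure 128 mm over their backs; the gripper's body (75 mm by 188 mm) begins 65 mm behind the grasp point.
Start: joints at [1.237, 0.13, 1.488, -0, 1.523, -0.085], TCP at [0.148, 0.582, 0.219] pointing down, gripper open.
Joint ranges: [-2.96, 2.96], [-0.89, 2.26], [0.02, 2.5], [-1.34, 4.48], [0, 2.73], [-2.66, 2.66]. Speed limits (rad/s): [2.39, 2.39, 2.79, 3.14, 3.14, 3.14].

## Interface

Orientations are given as a rotation vector (axis times angle).
In Python, from plant import monitor, eyes, ticket gives the robot as it stands.
- The arm moves only by the tool arm_command, never from a script. Its argument "deltas" is a list that holds one entry, the list of rows, each a list of 6 numbers: the shift along the world's x, y, z in cm, then the turn, a rotation vector about the world's x, y, z in degrees. In form: [[[tx, ty, tz, rx, ry, rz], ...]]. A call has 1 to 12 rows; each row shifts and turns the commanded pose from where the row before left it; what a row does not reach is not made up. A row lasts 1/12 s, in which the tool goes at most 41.7 mm and 7.16 degrees, less where a joint would pass 70% of its speed; a pose out of reach is approached as far as the arm can. A call is refused whole if a number of a shift passes 4.17 or a number of a turn 7.16, either way. A call with a gripper value outside its range is refused whole. "gripper" is the opening, from -1 (shut) to 1 (fully open), set as the call begins (left out, the last holds). The fingers move at their own pace and stop on an object; "squeeze" is the grip in N (left out, the last holds). Time passes only in rows, so rows that do not move let the fingers close. It gives the time, the measured TCP pose, the force, the opening and the grip force at its end, in the units of the state.
- monitor.read_state(): the state, without advancing time (a new reading comes with each control period).
- eyes.read_camera(name): name is "side" or "top" or "wrist"; returns the picture (420x560x3 uint8, blue, green, red); there is no depth.
- eyes.camera_model(name): a dict with "fx", "fy", "cx", "cy" (pixels), "rvec" (rotation vector, rad) and "tvec" (3), from world to camera coordinates, as OpenCV has them. Camera axes: x right, y down, z forward; pixel columns grow to the right and rows downward; lengths in m; the calibration is good to about 2 mm. The wrist camera is an equidistant fisheye: a pixel r from the principal point sees the ray r / f radians off the axis. A picture is of the moment at which its call begins: read the wrist's pose just before it. camera_model takes no time and is no camera call; for the wrist camera it gives the pose at the moment of the call.
- ticket.close_job(): hands the job in; it is judged then, once.
The state is a dict: "t": time; "q": joint angles; "dq": joint speeds; "joint_torque": joint torques, N m; "tool_pos": TCP position; "orientation": TCP orientation; "force": force on the tool from outside, world axes, zero at the start; "wrist_torque": the same for the moment, N m; "opening": finger opening in m; "gripper_force": force on a finger pad.
Only numpy, scipy, OpenCV 4.12 (cv2) and the standard library are available. Lean on these libraries where they do the work, as an engineer would, in place of code of your own. Each camera call takes 0.05 s, during which the arm holds its last target. There are 200 camera calls.

## Task

Secure the spectrometer's sample wheel: turn the brass slotted nut clockwise until its white mark reaches the green arc, then a little further, without going past the arc's end, until a pair of its slots lines up with the cross hole in the spindle (a red line on the spindle's top shows its direction). Then push the orange-headed lock pin through slots and hole, from either side, until its collar is up against the nut, and let go. Leave the other things on the bench where they are.

Things in the scene. Friction and masses are not known exactly. Their poses are not given: they have to be found in the camera images.
- wheel: Sample wheel on its bearing housing, fixed to the bench, upright; it does not turn. Origin on its axis at bench height, z up. Grey housing 130 mm across, aluminium disc 200 mm across with eight sample windows, top 43 mm above the bench; on it, under the nut, a dark steel washer 92 mm across, top at 45 mm.
- arc (a point): Middle of the green arc painted flat on the washer, 31 to 45 mm from the wheel's axis. It spans 60 degrees about the axis: in the frame of wheel, from +0.618 rad (start) clockwise to -0.429 rad (end), angles anticlockwise from +x
- nut (a joint): Angle (rad) of the brass nut on the wheel's axis; grows as it turns CLOCKWISE seen from above (tightening); range 0 to 3.4; stays where it is left, turns stiffly (0.25 N m), does not rise or sink. In the frame of wheel, at value q the flats' outward normals (= slot directions) lie at -q + k*60 degrees, anticlockwise, k = 0..5. The white mark is in the green arc from q = 2.0 to 3.047
- nut_mark (a point): White mark on one corner of the nut: this point is on top of the nut, 22 mm from the axis, and turns with it; in the frame of wheel it lies at 2.618 - q rad for nut angle q
- slot_a (a point): Point on the nut's axis, 74.5 mm above the bench, turning with the nut; x along one of its three slot channels, z up. Nut: hexagon 50 mm across flats, 58 across corners, 45 to 83 mm above the bench; lower 24 mm solid, upper 14 mm cut by three straight channels 12 mm wide (six slots), open at the top, floor at 69 mm, each through the middle of a flat and the flat across from it
- slot_b (a point): The same point on the nut, x along the second channel (60 degrees from the first)
- slot_c (a point): The same point on the nut, x along the third channel (120 degrees from the first)
- hole (a point): Centre of the cross hole in the fixed steel spindle (26 mm across) that comes up through the nut; on the wheel's axis, 74.5 mm above the bench; x along the hole, z up. The hole is 12 mm wide and 11 mm high (69 to 80 mm above the bench), right through, open at both ends. Its direction varies; exactly one nut angle with the white mark in the green arc lines a channel up with it
- red_line (a point): Top of the spindle, on the axis, 92 mm above the bench; a red line 5.5 mm wide across the top runs along x, the direction of the hole
- pin: Lock pin, about 140 g, standing loose on its orange head, a block 24 mm (x) by 18 mm (y) by 36 mm tall. Origin: centre of the head's underside; z up; +x along the steel shank, which sticks out level from the head 20 mm above the origin: collar 18 mm across from x = 12 to 20 mm, shank 8 mm across to x = 72 mm, nose 5.4 mm across to x = 78 mm
- collar (a point): Centre of the collar's face, 20 mm along +x and 20 mm up from the pin's origin; when the pin is home it lies against a flat of the nut, 25 mm from the axis
- pin_mid (a point): Point of the shank that is on the spindle's axis when the pin is home: 45 mm along +x and 20 mm up from the pin's origin; axes as pin. Let go there, the pin sags by about 0.1 rad and stays
- pin_tip (a point): End of the pin's nose, 78 mm along +x and 20 mm up from the pin's origin; it sticks out beyond the nut when the pin is home
- spare_nut: steel slotted nut, same shape as the brass one, lying loose (bystander)
- amber_bottle: amber glass bottle, 60 mm across, 130 mm tall (bystander)
- powder_jar: white jar with a blue cap, 56 mm across, 70 mm tall (bystander)
- dish: shallow glass dish, 90 mm across, 14 mm tall (bystander)
- die: round stepped steel press die, 48 mm across, 55 mm tall (bystander)
- driver: screwdriver lying on the bench (bystander)
- mouse: black round cordless mouse, 60 mm across, 33 mm tall (bystander)
Not all that is in view belongs to the job. What is meant by the pin is not blue or purple, and is the smaller of those in its own colour.

How it is judged:
By the outcome, as a careful person would: the job done as asked, in the order asked, and still so for the second after the job is handed in, with the robot touching nothing.
It also fails if it takes over 61 s, if anything falls off the work surface, if the arm or the gripper's body presses on something with over 40 N, if the wrist force passes 120 N, or if a joint passes its speed limit or range.

## Working session

There is one attempt and no reset: what is moved stays moved. The work goes in short steps, Python scripts to look and compute and a tool call to move; the robot and the scene stay as the last step left them, time stands still between calls to the robot, and variables do not carry over. Pictures are saved under pics/ and viewed, at most 10 in all, crops included, and the job is handed in when it is done.

Besides the shell and the picture viewer there is one more tool, called after "Call:" as name([rows], argument=value, ...), one row to a line, values as JSON. arm_command: Moves the arm, as the interface text tells. Its arguments: {"type":"object","properties":{"deltas":{"type":"array"},"gripper":{"type":"number"},"squeeze":{"type":"number"}},"required":["deltas"]}

```bash
mkdir -p pics
cat > h.py <<'E'
import numpy as np,cv2
from plant import monitor,eyes,ticket
def cam(n):
    m=eyes.camera_model(n);R=cv2.Rodrigues(np.array(m['rvec'],float))[0];return m,R,np.array(m['tvec'],float).ravel()
def proj(n,P):
    m,R,t=cam(n);c=np.atleast_2d(P)@R.T+t
    if n=='wrist':
        r=np.hypot(c[:,0],c[:,1]);th=np.arctan2(r,c[:,2]);s=th/np.maximum(r,1e-9)
        return np.c_[m['cx']+m['fx']*c[:,0]*s,m['cy']+m['fy']*c[:,1]*s]
    return np.c_[m['cx']+m['fx']*c[:,0]/c[:,2],m['cy']+m['fy']*c[:,1]/c[:,2]]
def unproj(n,uv,z,mod=None):
    m,R,t=mod or cam(n);out=[]
    for u,v in np.atleast_2d(uv):
        a,b=(u-m['cx'])/m['fx'],(v-m['cy'])/m['fy']
        if n=='wrist':
            r=np.hypot(a,b);d=np.array([a/r*np.sin(r),b/r*np.sin(r),np.cos(r)])
        else: d=np.array([a,b,1.])
        o=-R.T@t;d=R.T@d;out.append(o+d*(z-o[2])/d[2])
    return np.array(out)
E
python3 - <<'E'
from h import *
ims=[]
for n in ['top','side','wrist']:
    im=eyes.read_camera(n);cv2.imwrite(f'pics/{n}0.png',im)
    m,R,t=cam(n);print(n,m['fx'],-R.T@t,R[2])
s=monitor.read_state();print(s)
E
```

```text
top 384.23233209734417 [ 0.41626068 -0.02078806  1.00553654] [ 0.12657682 -0.00347333 -0.99195073]
side 494.48380033548744 [ 0.10948915 -0.59023294  0.99028341] [ 0.37869061  0.4989862  -0.77949098]
wrist 325.19226210127806 [0.07066948 0.60089378 0.3831467 ] [ 0.27480136 -0.07048666 -0.95891389]
{'t': 0.15, 'q': array([ 1.23659322e+00,  1.31014986e-01,  1.48902291e+00, -2.47737384e-05,
        1.52297670e+00, -8.53902455e-02]), 'dq': array([-1.32543313e-03, -3.03800391e-03, -3.22855120e-03, -1.08379296e-03,
       -5.46528175e-05, -1.20506080e-03]), 'joint_torque': array([ 4.93333882e-04, -5.60474360e+01, -4.92334092e+01,  7.68544874e-02,
        3.05494526e-02, -5.45700232e-05]), 'tool_pos': array([0.14759204, 0.58111939, 0.21781552]), 'orientation': array([-3.89791235e-01, -3.11704249e+00,  2.19251033e-03]), 'force': array([ 0.63543903, -0.14738307,  0.09945437]), 'wrist_torque': array([0.00345344, 0.03226289, 0.05601191]), 'gripper_force': 0.0, 'opening': 0.09282920879638985}
```

View pics/top0.png

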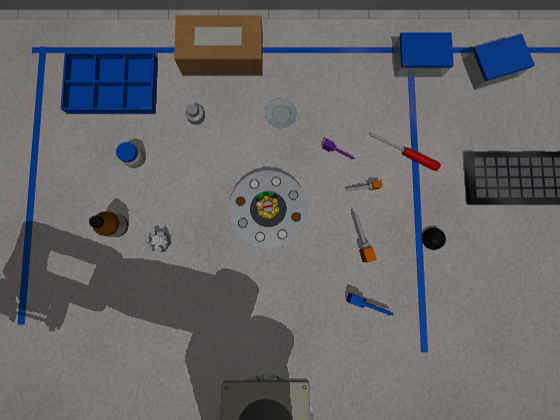

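View pics/side0.png

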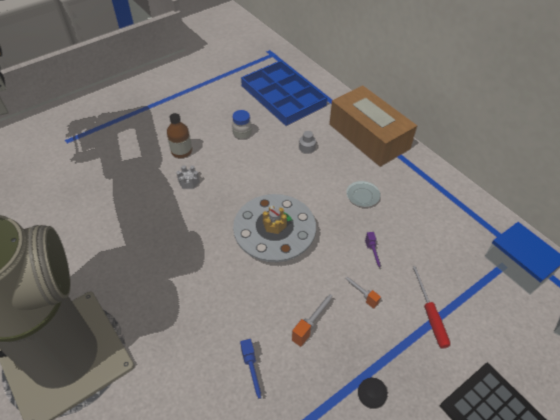

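The two orange pins in the top view are at (376,184), the smaller, and (368,254), the larger. The blue one (370,302) and purple one (338,148) are excluded. The small one at (376,184) fits the description, so I'll confirm it in an enlarged crop together with the nut.

Run:
```python
from h import *
t=cv2.imread('pics/top0.png');s=cv2.imread('pics/side0.png')
def c(im,u,v,w,h,k):return cv2.resize(im[v:v+h,u:u+w],(400,300),interpolation=cv2.INTER_CUBIC)
a=c(t,227,170,80,60,5);b=c(t,330,160,80,60,5)
d=c(s,235,190,80,60,5);e=c(s,325,255,80,60,5)
cv2.imwrite('pics/crop1.png',np.vstack([np.hstack([a,b]),np.hstack([d,e])]))
print(unproj('top',[[268,207]],.043),unproj('top',[[376,184],[368,254],[348,187]],.02))
```

```text
[[ 0.53877581 -0.00788246  0.043     ]] [[ 0.60183089 -0.28917816  0.02      ]
 [ 0.42067892 -0.26241661  0.02      ]
 [ 0.59396632 -0.21590554  0.02      ]]
```

View pics/crop1.png

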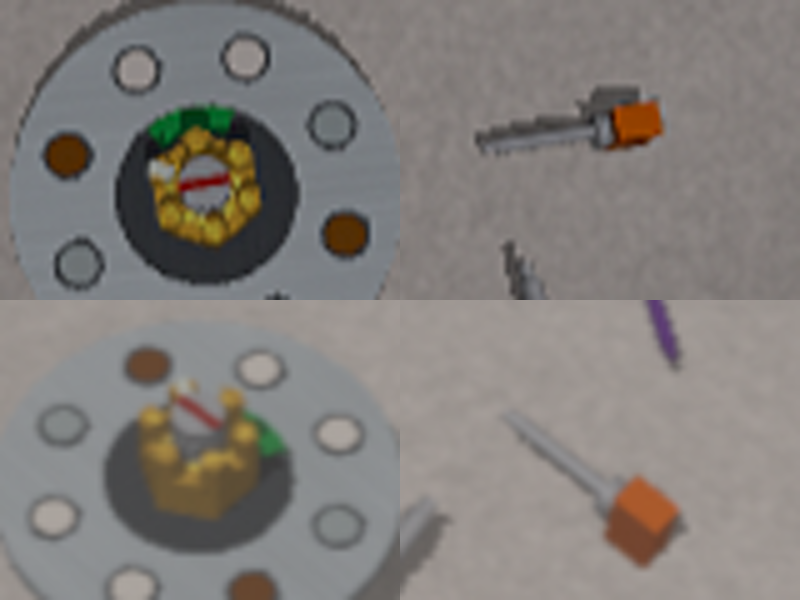

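The crop confirms it: the small orange pin, head at (376,184), shank pointing left. The nut's white mark lies just anticlockwise of the green arc. I'll move above the wheel for a close wrist view.

Call:
arm_command([
  [[2.3,-3.45,0,0,0,0],[2.3,-3.45,0,0,0,0],[2.3,-3.45,0,0,0,0],[2.3,-3.45,0,0,0,0],[2.3,-3.45,0,0,0,0],[2.3,-3.45,0,0,0,0],[2.3,-3.45,0,0,0,0],[2.3,-3.45,0,0,0,0],[2.3,-3.45,0,0,0,0],[2.3,-3.45,0,0,0,0],[2.3,-3.45,0,0,0,0],[2.3,-3.45,0,0,0,0]],
], gripper=1)

```text
t: 1.15
tool_pos: [0.4243, 0.1656, 0.2186]
orientation: [0.39, 3.117, 0.0]
force: [0.4, 0.7, -0.3]
opening: 0.0928
gripper_force: 0.0
```

Call:
arm_command([
  [[2.3,-3.45,0,0,0,0],[2.3,-3.45,0,0,0,0],[2.3,-3.45,0,0,0,0],[2.3,-3.45,0,0,0,0],[2.3,-3.6,0,0,0,0],[0,0,0,0,0,0],[0,0,0,0,0,0]],
])

```text
t: 1.73
tool_pos: [0.5384, -0.0075, 0.2177]
orientation: [-0.395, -3.115, 0.0]
force: [-0.5, 0.6, -0.3]
opening: 0.093
gripper_force: 0.0
```

Run:
```python
from h import *
s=monitor.read_state();M=cam('wrist');im=eyes.read_camera('wrist');cv2.imwrite('pics/w1.png',im)
print(s['t'],s['tool_pos'],s['orientation'],s['q'])
np.save('w1.npy',np.array([M],dtype=object),allow_pickle=True)
cv2.imwrite('pics/w1b.png',cv2.resize(im,(784,588),interpolation=cv2.INTER_CUBIC))
```

```text
1.7333 [ 0.53836752 -0.00754908  0.2177043 ] [-3.95448353e-01 -3.11482655e+00  6.65637148e-05] [-1.09249434e-01 -3.40002018e-02  1.65960981e+00 -1.23677944e-05
  1.51774754e+00 -1.42748268e+00]
```

View pics/w1b.png

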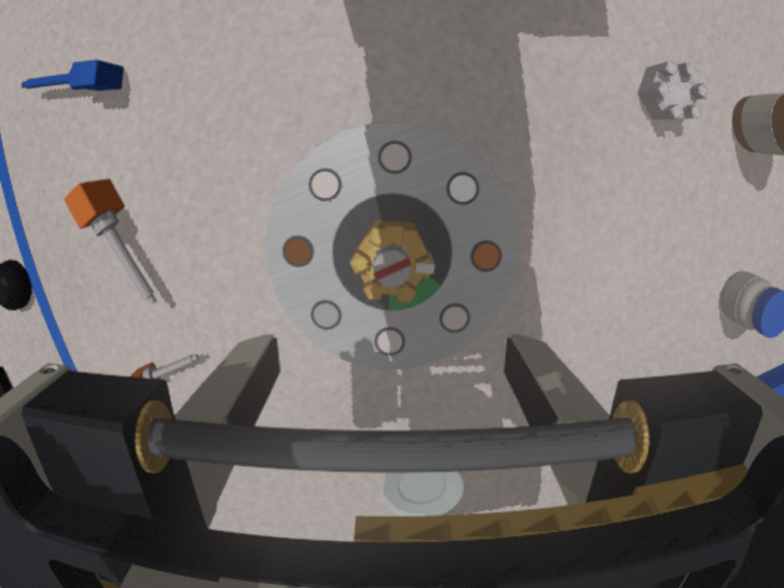

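The wrist view (784-wide) shows the nut at about (390,262), the mark at (425,268), the red line from (374,275) to (411,261), and green visible around (415,292). The small pin is at (150,370). Next I fit the geometry.

```bash
cat >> h.py <<'E'
def lineang(P):
    P=P[:,:2];c=P.mean(0);w,v=np.linalg.eigh(np.cov((P-c).T));return c,np.degrees(np.arctan2(v[1,1],v[0,1]))
def pts(mask):
    v,u=np.nonzero(mask);return np.c_[u,v].astype(float)
E
python3 - <<'E'
from h import *
im=cv2.imread('pics/w1.png')
W=np.array([(394,157),(462,188),(486,256),(455,317),(390,341),(326,314),(298,251),(325,184)])/1.4
P=unproj('wrist',W,.043)[:,:2]
A=np.c_[2*P,np.ones(8)];s=np.linalg.lstsq(A,(P**2).sum(1),rcond=None)[0];c=s[:2];print('windows c',c,'R',np.sqrt(s[2]+c@c))
g=im.astype(int);B,G,R=g[...,0],g[...,1],g[...,2]
def roi(m,z,lo,hi):
    p=pts(m);X=unproj('wrist',p,z)[:,:2];r=np.hypot(*(X-c).T);k=(r>lo)&(r<hi);return X[k],p[k]
X,p=roi((R>90)&(G<70)&(B<80)&(R>2*G),.092,0,.02);cc,a=lineang(X);print('red',len(X),cc,a)
X,p=roi((G>60)&(G>1.6*R)&(G>1.4*B),.045,.02,.05);d=X-c;an=np.degrees(np.arctan2(d[:,1],d[:,0]));r=np.hypot(*d.T)
print('green',len(X),r.min(),r.max(),np.percentile(an,[0,1,3,10,50,90,97,99,100]))
for lo in (38,40,42):
    k=r>lo/1e3;print(lo,k.sum(),an[k].min(),an[k].max())
X,p=roi((R>140)&(B>130)&(G>140),.083,.012,.033);print('mark',len(X),X.mean(0),np.degrees(np.arctan2(*(X.mean(0)-c)[::-1])),np.hypot(*(X.mean(0)-c)),p.mean(0)*1.4)
# gold
X,p=roi((R>90)&(R>1.7*B)&(G<R)&(G>.55*R),.083,0,.035);print('gold c',X.mean(0),(X.min(0)+X.max(0))/2)
# disc edge washer: dark
m=((R<75)&(G<75)&(B<80)).astype(np.uint8)
E
```

```text
windows c [ 0.53399644 -0.00434098] R 0.07289790190240365
red 39 [5.32660658e-01 5.01806415e-05] 98.88281609661
green 184 0.032500467827759075 0.044055598135937415 [-16.17172402 -14.72461781 -13.72210586   1.19120386  26.4003804
  37.83197095  40.13009426  40.61768099  40.95489799]
38 125 -15.94037995613564 40.95489798991413
40 91 -15.94037995613564 40.95489798991413
42 48 -15.94037995613564 40.5596119887142
mark 3 [ 0.52840454 -0.01545844] -116.70165311687741 0.012444571378364423 [374.26666667 261.8       ]
gold c [ 0.52860868 -0.00594254] [ 0.53107121 -0.00518075]
```

Run:
```python
from h import *
im=cv2.imread('pics/w1.png')
c=np.array([.534,-.0043])
for n,p,z in [('mark',(425,268),.083),('redL',(374,275),.092),('redR',(411,261),.092),('spindle',(391,268),.092)]:
    X=unproj('wrist',[np.array(p)/1.4],z)[0,:2];d=X-c;print(n,X,np.degrees(np.arctan2(d[1],d[0])),np.hypot(*d))
for n,p,z in [('head',(376,184),.036),('tip',(347,187.5),.02)]: print(n,unproj('top',[p],z))
# top-cam check of centre
W=np.array([(136,69),(245,58),(332,125),(346,234),(68,155),(78,264)])/5+[227,170]
P=unproj('top',W,.043)[:,:2];A=np.c_[2*P,np.ones(6)];s=np.linalg.lstsq(A,(P**2).sum(1),rcond=None)[0];print('top c',s[:2],np.sqrt(s[2]+s[:2]@s[:2]))
print('top red',unproj('top',[(227+180/5,170+188/5),(227+230/5,170+179/5),(227+204/5,170+183/5)],.092))
crop=im[165:225,240:320];cv2.imwrite('pics/c2.png',cv2.resize(crop,(800,600),interpolation=cv2.INTER_CUBIC))
```

```text
mark [0.54121674 0.01691391] 71.21225808625611 0.0224078435862222
redL [ 0.53504625 -0.01709172] -85.32411802275037 0.012834432760183931
redR [0.53189665 0.00895954] 99.01368973202919 0.01342532566629346
spindle [ 0.5332247  -0.00497536] -138.94105666689947 0.0010282072507083306
head [[ 0.59881819 -0.2848209   0.036     ]]
tip [[ 0.59264766 -0.21326553  0.02      ]]
top c [ 0.53385242 -0.00842539] 0.0731387589047888
top red [[ 0.53110403  0.0034394   0.092     ]
 [ 0.53542499 -0.02052576  0.092     ]
 [ 0.53350599 -0.00805959  0.092     ]]
```

View pics/c2.png

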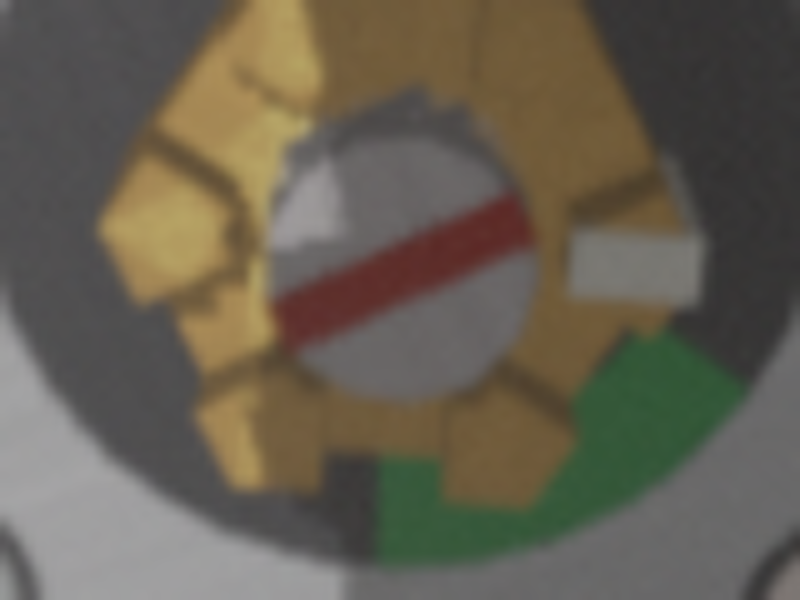

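The close crop shows the mark at crop (635,268) and the red line from (280,325) to (530,215). Computed angles:

- **Mark:** about 71°.
- **Hole:** about 98.5°.
- **Visible arc:** −16° to 41°. Given its 60° span, the full arc should be −19° to 41°.
- **Goal:** mark at 8.5°, a turn of about 63° clockwise.

I'll align the fingers to the flats (tool y at 101°) and descend.

Call:
arm_command([
  [[-0.2,0.05,-3,0,0,6.4],[-0.2,0.05,-3,0,0,6.4],[0,0,-3,0,0,6.4],[0,0,-3,0,0,6.3],[0,0,-2.6,0,0,0],[0,0,-2.0,0,0,0],[0,0,0,0,0,0],[0,0,0,0,0,0]],
])

```text
t: 2.45
tool_pos: [0.5326, -0.0031, 0.052]
orientation: [0.31, -3.124, -0.001]
force: [0.5, 0.3, 0.3]
opening: 0.0929
gripper_force: 0.0
```

Call:
arm_command([
  [[0,0,0,0,0,0],[0,0,0,0,0,0],[0,0,0,0,0,0],[0,0,0,0,0,0],[0,0,0,0,0,0],[0,0,0,0,0,0],[0,0,0,0,0,0],[0,0,0,0,0,0]],
], gripper=-1, squeeze=12)

```text
t: 3.12
tool_pos: [0.5348, -0.0067, 0.0529]
orientation: [-0.307, 3.126, -0.005]
force: [1.9, -9.6, -1.0]
opening: 0.0497
gripper_force: 12.0
```

```bash
cat >> h.py <<'E'
def st():
    s=monitor.read_state();R=cv2.Rodrigues(s['orientation'])[0]
    print('t',s['t'],'pos',s['tool_pos'].round(4),'psi',np.degrees(np.arctan2(R[1,1],R[0,1])).round(2),'zax',R[:,2].round(4),'F',s['force'].round(1),'M',s['wrist_torque'].round(2),'op',round(s['opening'],4),'gf',round(s['gripper_force'],1),'q6',s['q'][5].round(2))
    return s,R
E
python3 -c "from h import *;st()"
```

```text
t 3.1167 pos [ 0.5348 -0.0067  0.0529] psi 101.22 zax [ 0.0013 -0.0034 -1.    ] F [ 1.9 -9.6 -1. ] M [-1.46 -0.27  0.03] op 0.0497 gf 12.0 q6 -1.87
```

Call:
arm_command([
  [[0,-0.15,0,0,0,0],[0,0,0,0,0,0],[0,0,0,0,0,0]],
])

```text
t: 3.37
tool_pos: [0.5348, -0.0067, 0.0529]
orientation: [-0.307, 3.125, -0.002]
force: [3.2, -5.4, -0.3]
opening: 0.0496
gripper_force: 12.0
```

```bash
python3 -c "from h import *;st();st()"
```

```text
t 3.3667 pos [ 0.5348 -0.0067  0.0529] psi 101.23 zax [ 0.0013 -0.001  -1.    ] F [ 3.2 -5.4 -0.3] M [-0.9  -0.55 -0.03] op 0.0496 gf 12.0 q6 -1.87
t 3.3667 pos [ 0.5348 -0.0067  0.0529] psi 101.23 zax [ 0.0013 -0.001  -1.    ] F [ 3.2 -5.4 -0.3] M [-0.9  -0.55 -0.03] op 0.0496 gf 12.0 q6 -1.87
```

Call:
arm_command([
  [[0,-0.2,0,0,0,0],[0,0,0,0,0,0],[0,0,0,0,0,-3],[0,0,0,0,0,-5],[0,0,0,0,0,-5],[0,0,0,0,0,-5],[0,0,0,0,0,-5],[0,0,0,0,0,-5],[0,0,0,0,0,-2],[0,0,0,0,0,0],[0,0,0,0,0,0]],
], squeeze=40)

```text
t: 4.28
tool_pos: [0.5347, -0.0069, 0.0529]
orientation: [0.512, 3.099, 0.003]
force: [3.5, 3.7, -0.4]
opening: 0.0498
gripper_force: 40.0
```

```bash
python3 -c "from h import *;st()"
```

```text
t 4.2833 pos [ 0.5347 -0.0069  0.0529] psi 71.24 zax [ 0.0012  0.0016 -1.    ] F [ 3.5  3.7 -0.4] M [ 0.16 -0.54 -0.27] op 0.0498 gf 40.0 q6 -1.35
```

Call:
arm_command([
  [[0.05,0,0,0,0,-3],[0.05,0,0,0,0,-5],[0,0,0,0,0,-5],[0,0,0,0,0,-5],[0,0,0,0,0,-5],[0,0,0,0,0,-5],[0,0,0,0,0,-3],[0,0,0,0,0,-1.7],[0,0,0,0,0,0],[0,0,0,0,0,0],[0,0,0,0,0,0]],
])

```text
t: 5.2
tool_pos: [0.5347, -0.007, 0.0529]
orientation: [-1.363, -2.829, -0.002]
force: [-2.1, 3.2, 5.3]
opening: 0.0497
gripper_force: 40.0
```

```bash
python3 -c "from h import *;st()"
```

```text
t 5.2 pos [ 0.5347 -0.007   0.0529] psi 38.55 zax [-0.001   0.0016 -1.    ] F [-2.1  3.2  5.3] M [ 0.24  0.56 -0.27] op 0.0497 gf 40.0 q6 -0.78
```

Call:
arm_command([
  [[0,0,0,0,0,0],[0,0,0,0,0,0],[0,0,0,0,0,0],[0,0,3,0,0,0],[0,0,4,0,0,0],[0,0,4,0,0,-6],[0,0,4,0,0,-6],[0,0,2,0,0,-6],[0,0,0,0,0,-6],[0,0,0,0,0,-6],[0,0,0,0,0,0],[0,0,0,0,0,0]],
], gripper=1)

```text
t: 6.2
tool_pos: [0.5349, -0.008, 0.2223]
orientation: [-2.045, -2.384, 0.001]
force: [0.2, -0.6, -0.7]
opening: 0.0931
gripper_force: 0.0
```

Run:
```python
from h import *
st();M=cam('wrist');im=eyes.read_camera('wrist');cv2.imwrite('pics/w2.png',im);cv2.imwrite('pics/t2.png',eyes.read_camera('top'))
c=np.array([.5348,-.0068]);pc=proj('wrist',[[*c,.075]])[0];print(pc)
u,v=(pc-[60,45]).astype(int);a=cv2.resize(im[v:v+90,u:u+120],(800,600),interpolation=cv2.INTER_CUBIC);print(u,v);cv2.imwrite('pics/c3.png',a)
```

```text
t 6.2 pos [ 0.5349 -0.008   0.2223] psi 8.73 zax [-7.e-04  1.e-04 -1.e+00] F [ 0.2 -0.6 -0.7] M [-0.05  0.05  0.02] op 0.0931 gf 0.0 q6 -0.26
[280.29633173 189.57941192]
220 144
```

View pics/c3.png

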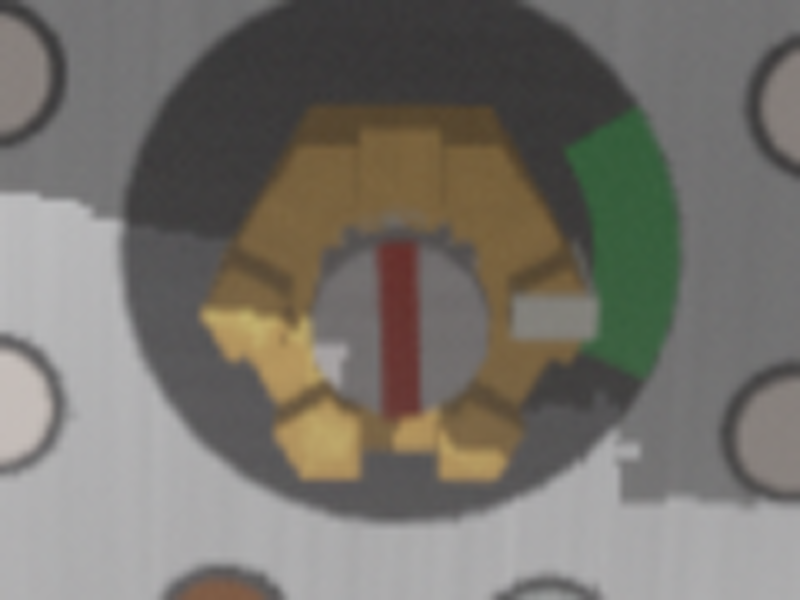

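The wrist view confirms it: the mark at crop (555,317) is inside the green arc, and a channel (crop 400,140 to 400,465) lines up with the red line (398,242)–(400,415). Now over to the pin.

Call:
arm_command([
  [[0.92,-3.95,0,0,0,0],[0.92,-3.95,0,0,0,0],[0.92,-3.95,0,0,0,0],[0.92,-3.95,-1,0,0,0],[0.92,-3.95,-1,0,0,0],[0.92,-3.95,-1,0,0,0],[0.92,-3.95,-1,0,0,0],[0,0,0,0,0,0],[0,0,0,0,0,0],[0,0,0,0,0,0]],
])

```text
t: 7.13
tool_pos: [0.5991, -0.2838, 0.1819]
orientation: [-2.048, -2.38, -0.0]
force: [1.3, -0.2, -0.6]
opening: 0.093
gripper_force: 0.0
```

Run:
```python
from h import *
s,R=st();im=eyes.read_camera('wrist');cv2.imwrite('pics/w3.png',im)
g=im.astype(int);B,G,Rr=g[...,0],g[...,1],g[...,2]
m=((Rr>90)&(Rr>1.6*G)&(G>1.15*B)).astype(np.uint8)
n,l,stt,cen=cv2.connectedComponentsWithStats(m)
for i in range(1,n):
    if stt[i,4]>40: print(stt[i],cen[i],unproj('wrist',[cen[i]],.036))
pc=proj('wrist',[[.596,-.25,.02]])[0];u,v=(pc-[80,60]).astype(int);print(u,v)
cv2.imwrite('pics/c4.png',cv2.resize(im[v:v+120,u:u+160],(800,600),interpolation=cv2.INTER_CUBIC))
```

```text
t 7.1333 pos [ 0.5991 -0.2838  0.1819] psi 8.59 zax [-0.0012  0.0013 -1.    ] F [ 1.3 -0.2 -0.6] M [-0.06  0.05 -0.05] op 0.093 gf 0.0 q6 -0.67
[ 95 131  30  28 332] [107.79819277 147.71987952] [[ 0.4122408  -0.26247867  0.036     ]]
[273 183  16  21 290] [280.7862069  193.13103448] [[ 0.60079882 -0.28546782  0.036     ]]
201 95
```

View pics/c4.png

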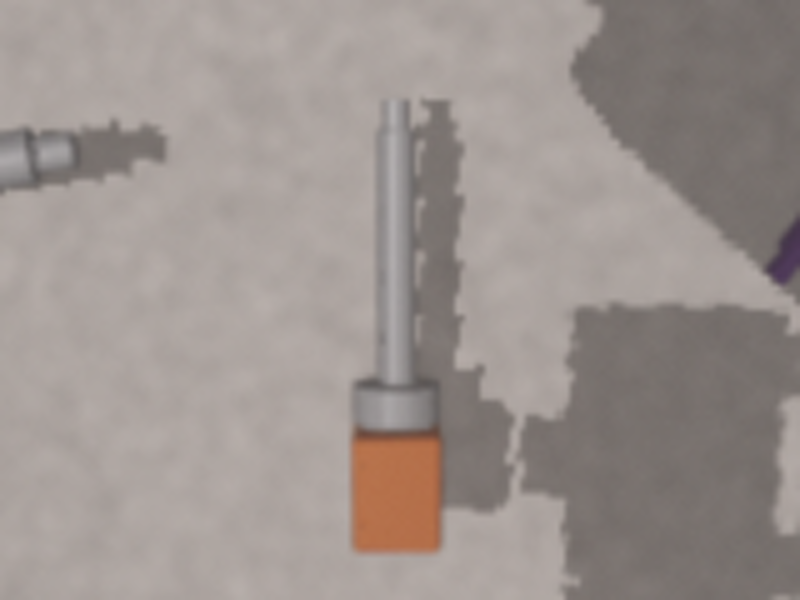

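Run:
```python
from h import *
s,R=st();o=s['tool_pos']
for n,p,z in [('head',(396.5,493),.036),('tip',(395.5,100),.02),('collar',(397,384),.025),('shank base',(397.5,375),.02)]:
    X=unproj('wrist',[np.array(p)/5+[201,95]],z)[0];print(n,X,'tool frame',(R.T@(X-o)).round(4))
```

```text
t 7.1833 pos [ 0.5995 -0.2832  0.1829] psi 8.64 zax [ 0.e+00  5.e-04 -1.e+00] F [0.1 0.4 0.1] M [-0.06  0.04 -0.02] op 0.093 gf 0.0 q6 -0.67
head [ 0.60039374 -0.28601541  0.036     ] tool frame [-0.0029  0.0004  0.1469]
tip [ 0.58872823 -0.20986232  0.02      ] tool frame [0.0741 0.0003 0.1629]
collar [ 0.59754605 -0.26631088  0.025     ] tool frame [0.017  0.0006 0.1579]
shank base [ 0.59752444 -0.26538171  0.02      ] tool frame [0.0179 0.0007 0.1629]
```

The pin lies straight under the tool, shank parallel to tool x (head at crop (396,493), tip at (395,100)). I'll descend and grip the head.

Call:
arm_command([
  [[0.05,-0.3,-3,0,0,0],[0,0,-3.5,0,0,0],[0,0,-3.5,0,0,0],[0,0,-3.5,0,0,0],[0,0,-3,0,0,0],[0,0,-1.3,0,0,0],[0,0,0,0,0,0],[0,0,0,0,0,0]],
], gripper=0)

```text
t: 7.85
tool_pos: [0.6008, -0.2862, 0.006]
orientation: [2.047, 2.382, 0.001]
force: [-1.2, -0.5, 0.1]
opening: 0.0477
gripper_force: 0.0
```

Call:
arm_command([
  [[0,0,0,0,0,0],[0,0,0,0,0,0],[0,0,0,0,0,0],[0,0,0,0,0,0],[0,0,0,0,0,0],[0,0,0,0,0,0]],
], gripper=-1, squeeze=25)

```text
t: 8.35
tool_pos: [0.6002, -0.2874, 0.0054]
orientation: [2.049, 2.38, 0.0]
force: [-0.4, 0.8, 4.1]
opening: 0.0177
gripper_force: 25.0
```

```bash
python3 -c "from h import *;st()"
```

```text
t 8.35 pos [ 0.6002 -0.2874  0.0054] psi 8.54 zax [ 6.e-04 -3.e-04 -1.e+00] F [-0.4  0.8  4.1] M [ 0.08  0.23 -0.03] op 0.0177 gf 25.0 q6 -0.67
```

Call:
arm_command([
  [[0,0,2.5,0,0,0],[0,0,3,0,0,0],[-1.17,3.9,0,0,0,0],[-1.17,3.9,0,0,0,0],[-1.17,3.9,0,0,0,0],[-1.17,3.9,0,0,0,0],[0,0,0,0,0,0],[0,0,0,0,0,0],[0,0,0,0,0,0]],
])

```text
t: 9.1
tool_pos: [0.5534, -0.1313, 0.0599]
orientation: [2.048, 2.381, -0.0]
force: [1.2, -1.4, -0.7]
opening: 0.0182
gripper_force: 25.0
```

Run:
```python
from h import *
s,R=st();im=eyes.read_camera('wrist');cv2.imwrite('pics/w5.png',im)
cv2.imwrite('pics/s5.png',eyes.read_camera('side'))
u,v=200,90
cv2.imwrite('pics/c5.png',cv2.resize(im[v:v+120,u:u+160],(800,600),interpolation=cv2.INTER_CUBIC))
```

```text
t 9.1 pos [ 0.5534 -0.1313  0.0599] psi 8.6 zax [ 5.e-04 -6.e-04 -1.e+00] F [ 1.2 -1.4 -0.7] M [-0.03  0.05  0.06] op 0.0182 gf 25.0 q6 -0.47
```

View pics/c5.png

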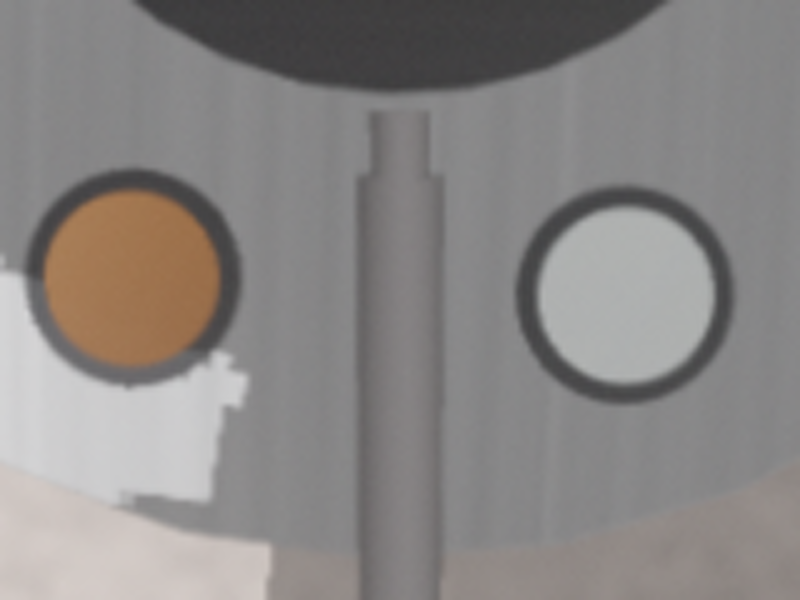

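The pin is straight in the grip (column 400 in the crop, i.e. pixel 280), pointing at the washer's centre. I'll check numerically against the red line and the slot.

Run:
```python
from h import *
im=cv2.imread('pics/w5.png');g=im.astype(int);B,G,R=g[...,0],g[...,1],g[...,2]
m=eyes.camera_model('wrist');print(m['cx'],m['cy'])
k=(R>70)&(R>1.8*G)&(R>1.8*B);k[110:]=0;k[:,:240]=0;k[:,320:]=0
p=pts(k);print(len(p),p.min(0),p.max(0),p.mean(0))
for v in range(int(p[:,1].min()),int(p[:,1].max())+1):
    q=p[p[:,1]==v];
    if len(q):print(v,q[:,0].mean(),end=' ; ')
s,Rt=st();c=unproj('wrist',p,.092);o=s['tool_pos'];t=(c-o)@Rt;print('tool y of red',t[:,1].mean(),t[:,0].min(),t[:,0].max(),lineang(t))
for q in [(280,112.5),(280,126),(280,205)]:print('pin',((unproj('wrist',[q],.0745)-o)@Rt).round(4))
```

```text
279.63204746760147 203.17847402212388
365 [274.   0.] [286.  28.] [280.13150685  13.81917808]
0 279.5 ; 1 279.5 ; 2 280.0 ; 3 280.0 ; 4 280.0 ; 5 280.0 ; 6 280.0 ; 7 280.0 ; 8 280.0 ; 9 280.0 ; 10 280.0 ; 11 280.0 ; 12 280.0 ; 13 280.0 ; 14 280.0 ; 15 280.0 ; 16 280.0 ; 17 280.5 ; 18 280.0 ; 19 280.0 ; 20 280.5 ; 21 280.5 ; 22 280.5 ; 23 280.5 ; 24 280.5 ; 25 280.5 ; 26 280.5 ; 27 280.5 ; 28 280.5 ; t 9.2 pos [ 0.5537 -0.1323  0.06  ] psi 8.49 zax [ 7.e-04 -6.e-04 -1.e+00] F [ 0.1 -0.2 -1.4] M [-0.02  0.03  0.  ] op 0.0181 gf 25.0 q6 -0.47
tool y of red -1.7943459489743554e-05 0.11350626387569249 0.1260578655563322 (array([ 1.19807896e-01, -1.79434595e-05]), np.float64(178.3004183142396))
pin [[ 0.078  -0.0001 -0.0145]]
pin [[ 0.0717 -0.0001 -0.0145]]
pin [[ 0.0338 -0.0001 -0.0145]]
```

Lateral error is below 0.2 mm and the heights fit. Now inserting, gently.

Call:
arm_command([
  [[-0.3,1.98,0,0,0,0],[-0.15,0.99,0,0,0,0],[-0.12,0.79,0,0,0,0],[-0.12,0.79,0,0,0,0],[0,0,0,0,0,0]],
])

```text
t: 9.62
tool_pos: [0.5461, -0.0847, 0.0596]
orientation: [-2.049, -2.381, -0.0]
force: [-0.4, -0.2, -1.1]
opening: 0.0178
gripper_force: 25.0
```

```bash
python3 -c "from h import *;st()"
```

```text
t 9.6167 pos [ 0.5461 -0.0847  0.0596] psi 8.58 zax [-3.e-04  4.e-04 -1.e+00] F [-0.4 -0.2 -1.1] M [-0.1   0.05  0.04] op 0.0178 gf 25.0 q6 -0.4
```

Call:
arm_command([
  [[-0.12,0.79,0,0,0,0],[-0.12,0.79,0,0,0,0],[-0.12,0.79,0,0,0,0],[-0.06,0.4,0,0,0,0],[0,0,0,0,0,0],[0,0,0,0,0,0]],
])

```text
t: 10.12
tool_pos: [0.5421, -0.0577, 0.0598]
orientation: [2.049, 2.381, -0.0]
force: [-0.2, -0.0, -1.7]
opening: 0.0178
gripper_force: 25.0
```

Call:
arm_command([
  [[-0.03,0.2,0,0,0,0],[-0.03,0.2,0,0,0,0],[0,0.1,0,0,0,0],[0,0,0,0,0,0],[0,0,0,0,0,0]],
])

```text
t: 10.53
tool_pos: [0.5415, -0.053, 0.0598]
orientation: [2.05, 2.381, -0.0]
force: [-0.7, 0.4, -1.6]
opening: 0.0181
gripper_force: 25.0
```

```bash
python3 -c "from h import *;st()"
```

```text
t 10.5333 pos [ 0.5415 -0.053   0.0598] psi 8.54 zax [ 1.e-04 -1.e-04 -1.e+00] F [-0.7  0.4 -1.6] M [-0.08  0.06  0.01] op 0.0181 gf 25.0 q6 -0.34
```

Call:
arm_command([
  [[-0.02,0.1,0,0,0,0],[-0.02,0.1,0,0,0,0],[-0.01,0.1,0,0,0,0],[0,0,0,0,0,0],[0,0,0,0,0,0]],
])

```text
t: 10.95
tool_pos: [0.5411, -0.0513, 0.0598]
orientation: [2.049, 2.379, -0.002]
force: [0.6, -7.3, -1.9]
opening: 0.0178
gripper_force: 25.0
```

```bash
python3 -c "from h import *;st()"
```

```text
t 10.95 pos [ 0.5411 -0.0513  0.0598] psi 8.53 zax [ 5.0e-04 -2.2e-03 -1.0e+00] F [ 0.6 -7.3 -1.9] M [-1.23 -0.08  0.04] op 0.0178 gf 25.0 q6 -0.34
```

The collar is seated, with 7 N of contact force. Releasing and rising.

Call:
arm_command([
  [[0,0,0,0,0,0],[0,0,0,0,0,0],[0,0,0,0,0,0],[0,0,0,0,0,0],[0,0,1,0,0,0],[0,0,3,0,0,0],[0,0,4,0,0,0],[0,0,4,0,0,0],[0,-2,3,0,0,0],[0,-4,0,0,0,0],[0,0,0,0,0,0],[0,0,0,0,0,0]],
], gripper=0)

```text
t: 11.95
tool_pos: [0.5412, -0.1116, 0.2111]
orientation: [2.052, 2.377, 0.001]
force: [0.1, -0.0, -0.3]
opening: 0.0472
gripper_force: 0.0
```

Run:
```python
from h import *
st();im=eyes.read_camera('wrist');cv2.imwrite('pics/w6.png',im);s=eyes.read_camera('side');t=eyes.read_camera('top');cv2.imwrite('pics/t6.png',t)
pc=proj('wrist',[[.538,-.03,.075]])[0];u,v=np.clip((pc-[60,60]).astype(int),0,300);print(pc)
a=cv2.resize(im[v:v+120,u:u+120],(600,600),interpolation=cv2.INTER_CUBIC)[:, 100:500]
b=cv2.resize(s[185:275,240:300],(400,600),interpolation=cv2.INTER_CUBIC)
cv2.imwrite('pics/c6.png',np.hstack([a,b]))
```

```text
t 11.95 pos [ 0.5412 -0.1116  0.2111] psi 8.38 zax [ 1.7e-03 -6.0e-04 -1.0e+00] F [ 0.1 -0.  -0.3] M [-0.07  0.1   0.01] op 0.0472 gf 0.0 q6 -0.44
[290.21501654 110.68329888]
```

View pics/c6.png

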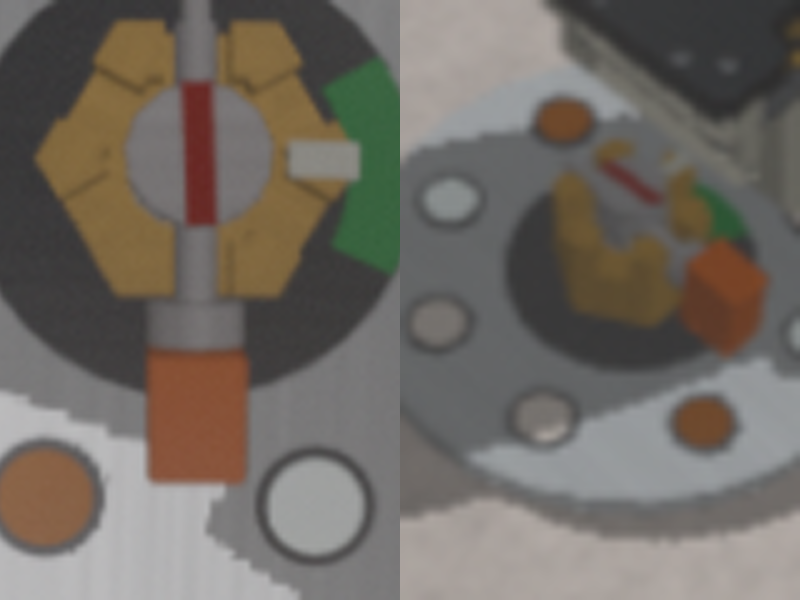

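The picture shows the pin through slots and hole, its collar (195,300) against the nut's flat, the shank showing on the far side (195,40), and the mark (325,160) in the arc. Handing in.

```bash
python3 -c "from h import *;print(ticket.close_job())"
```

```text
the job is handed in; nothing more can be done
None
```

The job is handed in: the nut is turned so its white mark sits in the green arc with a channel on the cross hole, and the small orange pin is pushed home with its collar on the nut and released, at about 12 s of the 61 s allowed.

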